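Ready the glaze mixer for its new drive belt

ROBOT

A 6-joint arm with a two-finger parallel gripper is mounted at the origin on the work surface. World frame = base frame: x ahead of the robot, y to its left, z up, the work surface at z = 0. Lengths are in mm, angles in rad, forces in N, time in s.
With the tool pointing down it reaches from about 275 to 750 mm from the base axis. Payload 10.2 kg.
Tool frame: the origin (TCP) lies at the centre of the arm's flange, where the gripper is bolted on; the fingertips stand ctrl.tip_reach ahead of it and the grasp point (between the pads) lies 155 mm ahead of it (ctrl.tip_reach is the distance from the TCP to the fingertips, in mm); z points along the fingers, y is the direction in which the jaws open and shut (so a half turn about z gives the same grasp; the last joint's range is limited). The gripper opens to 85 mm and grips with 20 to 120 N. Pads are 22 mm wide; open, the fingers measure 114 mm over their backs; the gripper's body (76 mm by 85 mm) begins 54 mm behind the grasp point. The pads swing forward as they close: fully open they stand 13 mm farther back than shut.
Start: joints at [1.1, 0.313, 1.498, -0, 1.331, -0.223], TCP at [128.781, 508.968, 404.694] pointing down, gripper open.
Joint ranges: [-2.94, 2.94], [-0.97, 2.17], [0.19, 2.56], [-1.23, 4.37], [0.02, 3.11], [-2.88, 2.88]. Speed limits (rad/s): [2.39, 2.39, 3.01, 3.14, 3.14, 3.14].

INTERFACE

Orientations are given as a unit quaternion [w, x, y, z].
In Python, from rig import ctrl, viewer gives the robot as it stands.
- The arm moves only by the tool drive_tool, never from a script. Its argument "rows" is a list that holds one entry, the list of rows, each a list of 6 numbers: the shift along the world's x, y, z normalised to -1 to 1, where 1 is 0.1 m, then the turn, a rotation vector about the world's x, y, z normalised to -1 to 1, where 1 is 90 degrees. A call has 1 to 10 rows; each row is the pose to reach, as a shift and turn from the pose measured when the call began; what a row does not reach only later rows make up. A row lasts 1/8 s, in which the tool goes at most 62.5 mm and 10.7 degrees, less where a joint would pass 70% of its speed; a pose out of reach is approached as far as the arm can. A call with a number of a shift or a turn outside -1 to 1 is refused whole. A call with a gripper value outside its range is refused whole. "fingers" is the opening, from -1 (shut) to 1 (fully open), set as the call begins (left out, the last holds). The fingers move at their own pace and stop on an object; "force" is the grip in N (left out, the last holds). Time passes only in rows, so rows that repeat a pose let the fingers close. It gives the time, the measured TCP pose, the force and the opening at its end, in the units of the state.
- ctrl.sense(): the state, without advancing time (a new reading comes with each control period).
- viewer.capture(name): name is "scene" or "top" or "wrist"; returns the picture (384x512x3 uint8, red, green, blue); there is no depth.
- viewer.calibration(name): a dict with "mtx" (3x3 intrinsics, pixels), "extrinsics" (4x4, takes a point from camera to world coordinates). Camera axes: x right, y up, looking along -z (the intrinsics and any distortion apply to the point x, -y, -z); pixel columns grow to the right and rows downward; lengths in mm; the calibration is good to about 2 mm. A picture is of the moment at which its call begins: read the wrist's pose just before it. calibration takes no time and is no camera call; for the wrist camera it gives the pose at the moment of the call.
- ctrl.finish_job(): hands the job in, once; it reports no verdict.
The state is a dict: "time_s": time; "joints": joint angles; "dq": joint speeds; "tau": joint torques, N m; "eef_pos": TCP position; "ee_rot": TCP orientation; "force": force on the tool from outside, world axes, zero at the start; "wrist_torque": the same for the moment, N m; "grip_width": opening from 0.0 (shut) to 1.0 (fully open).
Only numpy, scipy, OpenCV 4.12 (cv2) and the standard library are available. Lean on these libraries where they do the work, as an engineer would, in place of code of your own. Each camera call takes 0.05 s, during which the arm holds its last target.

TASK

Stand the cork-topped jar upright in the mixer's dish and press it down until the sprung seat clicks and stays down, then let go of the jar. Then push the idler's tensioner arm back past its click by its upright post, and finish while still holding it back there (its rounded pawl will not keep it) so that I can slip the belt on. Keep the jar upright all the time and leave the other three pots where they stand.

Things in the scene. Friction and masses are not known exactly. Their poses are not given: they have to be found in the camera images.
- jar_mid (a point): Centre of the jar, half-way up. Straight-sided round terracotta jar, 56 mm diameter and 75 mm tall, with a 46 mm wide, 10 mm thick cork stopper on top (85 mm in all, so its underside is 42.5 mm below this point). About 0.4 kg, stands loose on the bench to the left or right of the mixer. z is its upright axis.
- mixer_plate (a point): Point on top of the mixer's grey base plate, which is 230 x 300 mm and 15 mm thick and lies flat on the bench, turned anyhow within about 30 degrees. Axes of the mixer: x away from the robot side, y along the plate to the left, z up. In these axes, from this point: dish at (-30, +95) mm, motor with a 40 mm pulley (top 52 mm up) at (-30, -100), tensioner pivot at (+50, -110), tensioner post at rest at (0, 0). The plate reaches from -100 to +130 in x.
- seat_floor (a point): Centre of the floor of the steel dish of the sprung jar seat, where the jar's underside goes. The dish floor is 76 mm in diameter inside a rim 6 mm high (82 mm outside); a grooved pulley is fixed under it. It starts 90 mm above the bench and goes straight down 20 mm.
- seat (a joint): How far the sprung seat is pressed down, m: 0 up, 0.020 hard on its bottom stop. Pressing it takes about 9 N at the top, rising to about 15 N from half-way down to the bottom, the jar's weight included (that weight alone does not move it). At about 0.018 the catch clicks over and then keeps the seat down at about 0.018 when let go.
- tensioner_post (a point): Point on the axis of the tensioner arm's upright round aluminium post, 105 mm above the bench. The post is 16 mm in diameter and runs from 38 mm below this point to 20 mm above it (its top is 125 mm above the bench), with room for fingers all round. The arm's grooved idler roller (30 mm diameter, 18 mm tall) sits below the post. The post is 121 mm from the hinge.
- tensioner_pivot (a point): Point on the vertical hinge axis of the tensioner arm, 60 mm above the bench. The post swings about it in a horizontal arc, clockwise seen from above, from (0, 0) at rest towards the mixer's +x.
- tensioner (a joint): Angle of the tensioner arm, rad: 0 at rest (a spring holds it there), growing clockwise seen from above as it is pushed back, 0.75 at its end stop. At the post it takes about 4 N to start, about 9.5 N to push it over the click (which gives way between 0.3 and 0.4), and about 10 N to hold it at 0.6. Let go, it springs back to 0. Held back properly is anywhere from 0.50 to the stop.
- tureen_mid (a point): Bystander: squat lidded terracotta pot, 116 mm diameter, 80 mm tall with its knob; this point is 30 mm above the bench.
- flask_mid (a point): Bystander: round-bellied terracotta flask with a narrow neck, 80 mm diameter, 140 mm tall; this point is 60 mm above the bench.
- beaker_mid (a point): Bystander: white open beaker 72 mm in diameter and 95 mm tall with two wooden sticks in it (to 155 mm); this point is 50 mm above the bench.

How it is judged (in metres and radians):
On the way, in this order (a step that is already met when the one before it is completed fails the run):
1. the jar stands in the dish and the seat is pressed down onto its catch (value of joint seat above 0.0155 m and horizontal distance between jar_mid and seat_floor below 0.013 m and distance between jar_mid and seat_floor below 0.048 m and angle between jar_mid's own z axis and vertical below 0.12 rad), for 0.2 s.
2. the fingers push the tensioner arm back past its click (value of joint tensioner above 0.5 rad and contact force between the fingers and tensioner above 2 N), for 0.2 s.
At the end, for the whole second after the job is handed in: Fingers hold the tensioner arm at 0.50 rad or more, with over 2 N; the seat is down on its catch (15.5 mm or more); the untouched jar stands upright (0.12 rad) on the dish floor within 13 mm of its centre; the other pots are within 20 mm of where they began (all of step 1 and all of step 2 and contact force between jar and the arm below 0.1 N and contact force between jar and the fingers below 0.1 N and distance of each of tureen_mid, flask_mid, beaker_mid from where it was at the start of the episode below 0.02 m); the arm keeps its last pose, push and grip.
It fails at once if the jar is tipped (angle between jar_mid's own z axis and vertical above 0.6 rad).
It fails at once if another pot is shoved away or knocked over (distance of any of tureen_mid, flask_mid, beaker_mid from where it was at the start of the episode above 0.03 m).
It also fails if it takes over 54 s, if anything falls off the work surface, if the arm or the gripper's body presses on something with over 40 N, if the wrist force passes 120 N, or if a joint passes its speed limit or range.

## Working session

There is one attempt and no reset: what is moved stays moved. The work goes in short steps, Python scripts to look and compute and a tool call to move; the robot and the scene stay as the last step left them, time stands still between calls to the robot, and variables do not carry over. Pictures are saved under pics/ and viewed, and the job is handed in when it is done.

Besides the shell and the picture viewer there is one more tool, called after "Request:" by a JSON object that holds its "op" and its "data". drive_tool: Moves the arm, as the interface text tells. Scaled input: -1 to 1 covers 0.1 m each way for a shift and 90 degrees each way for a turn. Its arguments: {"type":"object","properties":{"rows":{"type":"array","items":{"type":"array","items":{"type":"array","items":{"type":"number"}}}},"fingers":{"type":"number"},"force":{"type":"number"}},"required":["rows"]}

```bash
mkdir -p pics; ls; python3 - <<'E'
from rig import ctrl, viewer
import cv2,numpy as np
print(ctrl.sense(), ctrl.tip_reach)
for n in ("scene","top","wrist"):
    c=viewer.calibration(n); print(n,c)
    cv2.imwrite(f"pics/{n}0.png",viewer.capture(n)[:,:,::-1])
E
```

```text
pics
{'time_s': 0.0, 'joints': array([ 1.09961051e+00,  3.13470194e-01,  1.49842766e+00,  5.31226877e-06,
        1.33100129e+00, -2.23363147e-01]), 'dq': array([-7.33671365e-04, -2.48995124e-03, -6.67387712e-04,  3.52626416e-05,
       -7.60134538e-04,  3.91686185e-04]), 'tau': array([ 3.35437238e-03, -4.12256849e+01, -2.59752488e+01,  4.38166376e-05,
        3.92285336e-03, -1.00756012e-05]), 'eef_pos': array([128.75686485, 508.93312273, 404.12814322]), 'ee_rot': array([-2.24748183e-04,  1.23595090e-01,  9.92332518e-01, -6.13369406e-04]), 'force': array([-0.30442112, -0.77726288, -0.53743716]), 'wrist_torque': array([-0.0048088 , -0.03438465,  0.01539116]), 'grip_width': 1.000243566651192} 173.4
scene {'mtx': array([[460.10050425,   0.        , 248.48878048],
       [  0.        , 460.10050425, 203.19393376],
       [  0.        ,   0.        ,   1.        ]]), 'extrinsics': array([[ 1.01754169e-01, -7.90641566e-01,  6.03764858e-01,
         1.36386417e+03],
       [ 9.94744129e-01,  7.39039877e-02, -7.08683149e-02,
        -1.04845815e+02],
       [ 1.14108048e-02,  6.07802694e-01
[... 479 characters left out ...]
1],
       [ 6.68642719e-03,  1.54210979e-01,  9.88015316e-01,
         1.20236186e+03],
       [ 0.00000000e+00,  0.00000000e+00,  0.00000000e+00,
         1.00000000e+00]])}
wrist {'mtx': array([[284.61190807,   0.        , 255.7767058 ],
       [  0.        , 284.61190807, 190.76014225],
       [  0.        ,   0.        ,   1.        ]]), 'extrinsics': array([[ 2.45922618e-01, -9.29887007e-01, -2.73554785e-01,
         5.90973802e+01],
       [ 9.69289250e-01,  2.35737756e-01,  7.00432758e-02,
         5.25694515e+02],
       [-6.45140813e-04, -2.82378938e-01,  9.59302725e-01,
         3.72099099e+02],
       [ 0.00000000e+00,  0.00000000e+00,  0.00000000e+00,
         1.00000000e+00]])}
```

View pics/top0.png

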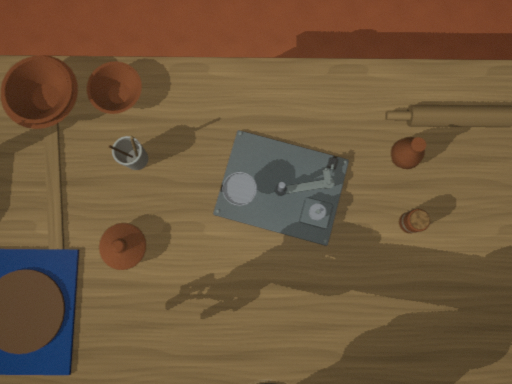

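View pics/scene0.png

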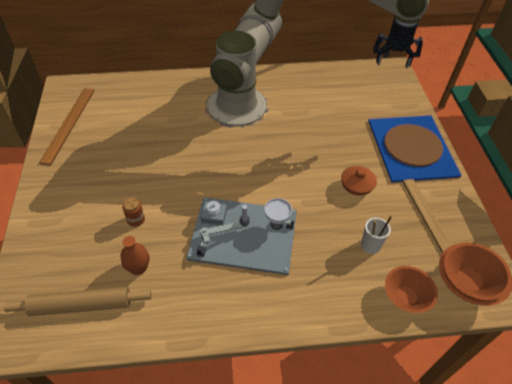

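View pics/wrist0.png

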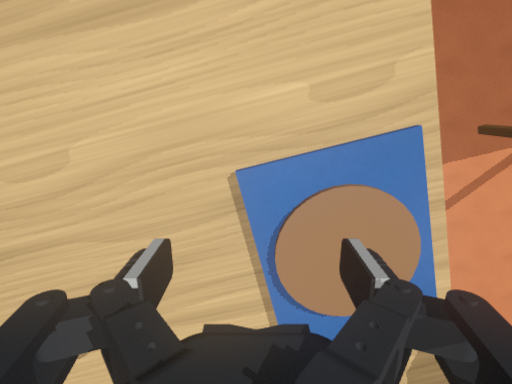

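The top view has image up = +x and image right = -y. The jar is at about (415,221), flask (408,152), beaker (128,152), tureen (122,246), dish (240,188), post (282,187), pivot (333,163) and motor (317,211). I'll zoom in to measure them.

```bash
cat > h.py <<'E'
import numpy as np, cv2
from rig import ctrl, viewer
def ray(c,u,v):
    K=c["mtx"];E=c["extrinsics"]
    d=np.array([(u-K[0,2])/K[0,0],-(v-K[1,2])/K[1,1],-1.])
    return E[:3,3],E[:3,:3]@d
def onz(c,u,v,z):
    o,d=ray(c,u,v); return o+d*(z-o[2])/d[2]
def proj(c,p):
    E=c["extrinsics"]; q=E[:3,:3].T@(np.asarray(p,float)-E[:3,3]); K=c["mtx"]
    return np.array([K[0,2]+K[0,0]*q[0]/-q[2],K[1,2]-K[1,1]*q[1]/-q[2]])
def tri(rays):
    A=np.zeros((3,3));b=np.zeros(3)
    for o,d in rays:
        d=d/np.linalg.norm(d);P=np.eye(3)-np.outer(d,d);A+=P;b+=P@o
    p=np.linalg.solve(A,b)
    return p,[np.linalg.norm(np.cross(p-o,d/np.linalg.norm(d))) for o,d in rays]
E
python3 - <<'E'
import cv2
t=cv2.imread("pics/top0.png"); s=cv2.imread("pics/scene0.png")
cv2.imwrite("pics/t1.png",cv2.resize(t[120:255,205:355],None,fx=5,fy=4.4 and 5,interpolation=2)[:600])
cv2.imwrite("pics/t2.png",cv2.resize(t[130:245,380:440],None,fx=5,fy=5,interpolation=2))
cv2.imwrite("pics/s1.png",cv2.resize(s[185:285,180:310],None,fx=6,fy=6,interpolation=2))
cv2.imwrite("pics/s2.png",cv2.resize(s[185:285,110:160],None,fx=6,fy=6,interpolation=2))
E
```

```text
(no output)
```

View pics/t1.png

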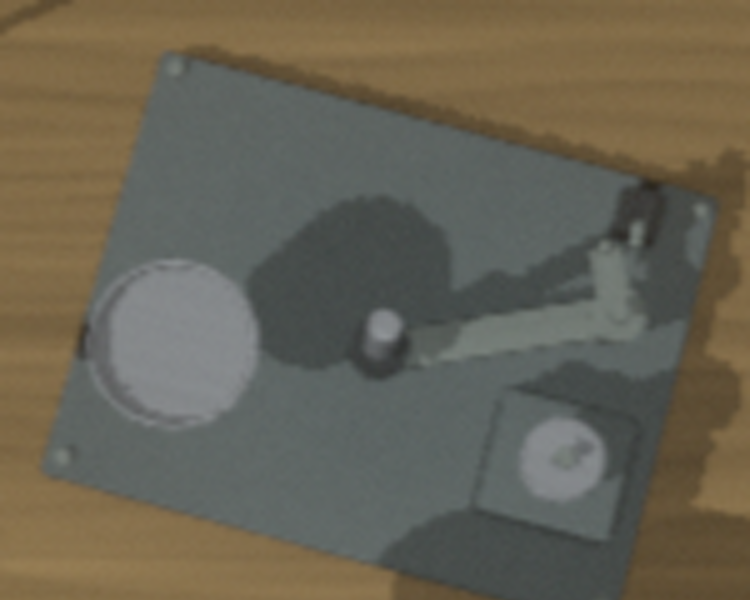

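View pics/t2.png

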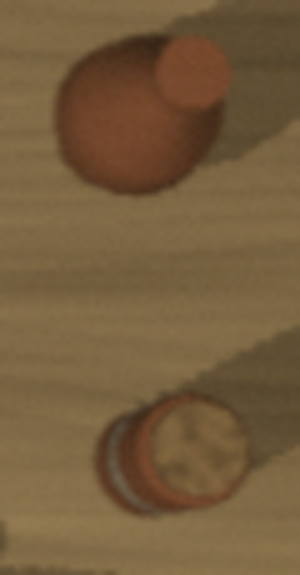

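View pics/s1.png

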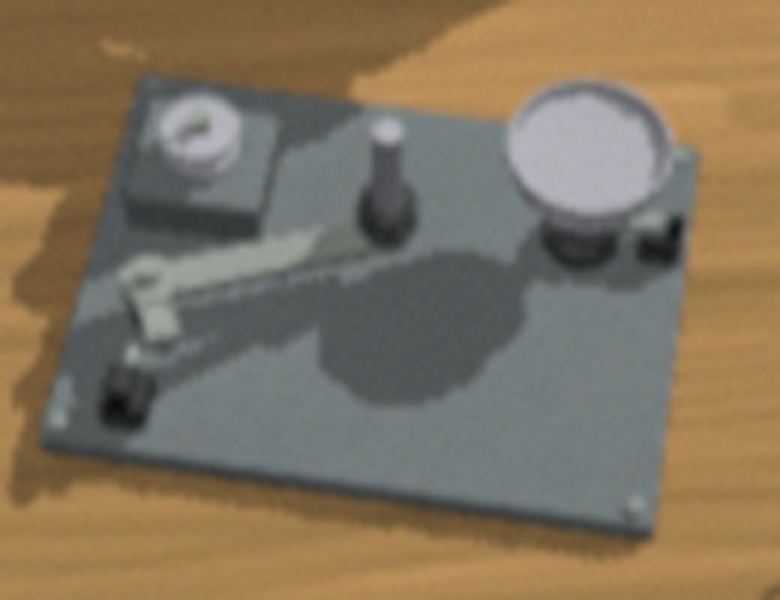

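View pics/s2.png

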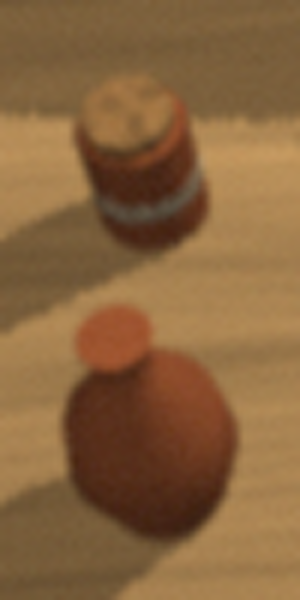

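The crops show:
- **Top crop:** dish rim centre (174,344), post top (384,324), motor pulley (563,458), cork (199,451).
- **Scene crop:** dish (589,152), post top (388,132), cork (128,112).

I'll combine these with the plate corners.

```bash
python3 - <<'E'
from h import *
from scipy.optimize import least_squares
T=viewer.calibration("top");S=viewer.calibration("scene")
t1=lambda x,y:(205+(x+.5)/5-.5,120+(y+.5)/5-.5)
t2=lambda x,y:(380+(x+.5)/5-.5,130+(y+.5)/5-.5)
s1=lambda x,y:(180+(x+.5)/6-.5,185+(y+.5)/6-.5)
s2=lambda x,y:(110+(x+.5)/6-.5,185+(y+.5)/6-.5)
for n,a,b,z in [("dish",t1(174,344),s1(589,152),96),("post",t1(384,324),s1(388,132),125),("cork",t2(199,451),s2(128,112),85),("flasktop",t2(194,73),s2(115,339),140),("pul",t1(563,458),s1(202,130),67)]:
    p,r=tri([ray(T,*a),ray(S,*b)])
    print(n,"top",onz(T,*a,z)[:2].round(1),"scene",onz(S,*b,z)[:2].round(1),"tri",p.round(1),np.round(r,1))
obs=[]
for (x,y),m in [((165,52),(130,150)),((716,205),(130,-150)),((43,470),(-100,150))]: obs.append((T,t1(x,y),m,15,1))
for (x,y),m in [((40,450),(130,-150)),((655,530),(130,150)),((145,77),(-100,-150)),((697,153),(-100,150))]: obs.append((S,s1(x,y),m,15,1))
obs+=[(T,t1(174,344),(-30,95),96,1),(S,s1(589,152),(-30,95),96,1),(T,t1(384,324),(0,0),125,1),(S,s1(388,132),(0,0),125,1)]
def f(p,r=False):
    c,s=np.cos(p[2]),np.sin(p[2]);o=[]
    for C,uv,m,z,w in obs:
        o.append(proj(C,(p[0]+c*m[0]-s*m[1],p[1]+s*m[0]+c*m[1],z))-uv)
    return np.concatenate(o)
r=least_squares(f,[400,0,-.2],x_scale=[100,100,1]);p=r.x
print(p,np.round(r.fun.reshape(-1,2),1).tolist())
c,s=np.cos(p[2]),np.sin(p[2])
w=lambda x,y:np.array((p[0]+c*x-s*y,p[1]+s*x+c*y)).round(1)
print("dish",w(-30,95),"piv",w(50,-110),"motor",w(-30,-100),"post",w(0,0))
E
```

```text
dish top [571.9  71.8] scene [580.   73.2] tri [573.4  73.4  87.1] [1.3 1.3]
post top [577.6 -26.7] scene [580.6 -24.9] tri [578.2 -25.7 122. ] [1.1 1.1]
cork top [ 502.1 -357. ] scene [ 507.1 -354.3] tri [ 502.7 -357.    80.2] [1.5 1.5]
flasktop top [ 672.7 -343.6] scene [ 677.  -340.7] tri [ 673.8 -343.3  135.9] [1.6 1.6]
pul top [ 522.4 -116. ] scene [ 527.2 -112.9] tri [ 523.2 -114.7   62.2] [1.9 1.9]
[ 5.78668048e+02 -2.62226697e+01 -2.59234737e-01] [[-1.0, -1.7], [0.8, -2.3], [-1.5, -0.3], [-1.1, -2.1], [-0.5, -0.4], [-1.4, -1.4], [0.2, -1.7], [-0.6, -0.9], [-0.3, -1.6], [-0.2, -0.5], [-0.5, -0.5]]
dish [574.   73.3] piv [ 598.8 -145.4] motor [ 524.  -115.2] post [578.7 -26.2]
```

Request:
{"op": "drive_tool", "data": {"rows": [[[0.2,-0.5,0,0,0,-0.06],[0.4,-1,0,0,0,-0.12],[0.4,-1,0,0,0,-0.12]]], "fingers": 1}}

```text
time_s: 0.52
eef_pos: [169.4, 407.1, 404.4]
ee_rot: [-0.0, 0.218, 0.976, -0.001]
force: [0.8, 0.8, -0.4]
grip_width: 1.0
```

Request:
{"op": "drive_tool", "data": {"rows": [[[0.2,-0.5,0,0,0,-0.06],[0.4,-1,0,0,0,-0.12],[0.4,-1,0,0,0,-0.12]]]}}

```text
time_s: 0.9
eef_pos: [210.3, 305.8, 404.6]
ee_rot: [-0.0, 0.311, 0.95, -0.0]
force: [0.5, -0.2, -0.0]
grip_width: 1.0
```

Request:
{"op": "drive_tool", "data": {"rows": [[[0.2,-0.5,0,0,0,-0.06],[0.4,-1,0,0,0,-0.12],[0.4,-1,0,0,0,-0.12]]]}}

```text
time_s: 1.27
eef_pos: [251.6, 204.6, 404.8]
ee_rot: [0.0, 0.401, 0.916, -0.0]
force: [0.7, 0.4, 0.5]
grip_width: 1.003
```

Request:
{"op": "drive_tool", "data": {"rows": [[[0.2,-0.5,0,0,0,-0.06],[0.4,-1,0,0,0,-0.12],[0.4,-1,0,0,0,-0.12]]]}}

```text
time_s: 1.65
eef_pos: [293.0, 103.3, 405.0]
ee_rot: [0.0, 0.488, 0.873, -0.0]
force: [-0.6, 0.3, -0.3]
grip_width: 1.0
```

Request:
{"op": "drive_tool", "data": {"rows": [[[0.2,-0.5,0,0,0,-0.06],[0.4,-1,0,0,0,-0.12],[0.4,-1,0,0,0,-0.12]]]}}

```text
time_s: 2.02
eef_pos: [334.4, 2.7, 405.0]
ee_rot: [0.0, 0.568, 0.823, 0.0]
force: [-0.2, 0.2, 0.0]
grip_width: 0.998
```

Request:
{"op": "drive_tool", "data": {"rows": [[[0.2,-0.5,0,0,0,-0.06],[0.4,-1,0,0,0,-0.12],[0.4,-1,0,0,0,-0.12]]]}}

```text
time_s: 2.4
eef_pos: [375.9, -97.3, 404.6]
ee_rot: [-0.0, 0.643, 0.766, 0.0]
force: [0.3, 0.6, -0.2]
grip_width: 1.003
```

Request:
{"op": "drive_tool", "data": {"rows": [[[0.5,0,0,0,0,-0.1],[1,0,0,0,0,-0.2],[1,0.3,0,0,0,-0.28],[1,0.3,0,0,0,-0.28]]]}}

```text
time_s: 2.9
eef_pos: [476.3, -63.1, 404.2]
ee_rot: [-0.001, 0.792, 0.61, 0.0]
force: [-0.6, -0.1, -0.9]
grip_width: 0.998
```

```bash
python3 - <<'E'
from h import *
c=viewer.calibration("wrist");im=viewer.capture("wrist")
np.savez("w1.npz",**c);cv2.imwrite("pics/w1.png",im[:,:,::-1]);print(ctrl.sense()["eef_pos"],c["extrinsics"][:3,3])
th=-.259;R=np.array([[np.cos(th),-np.sin(th)],[np.sin(th),np.cos(th)]])
for n,m,z in [("dish",(-30,95),96),("post",(0,0),125),("piv",(50,-110),60)]:
    p=R@np.array(m)+[578.7,-26.2];print(n,proj(c,[*p,z]).round(1))
E
```

```text
[476.10144891 -64.32911765 404.52211467] [494.47097535   5.46866793 372.25341638]
dish [326.5   2. ]
post [362.3 119. ]
piv [375.3 213.8]
```

View pics/w1.png

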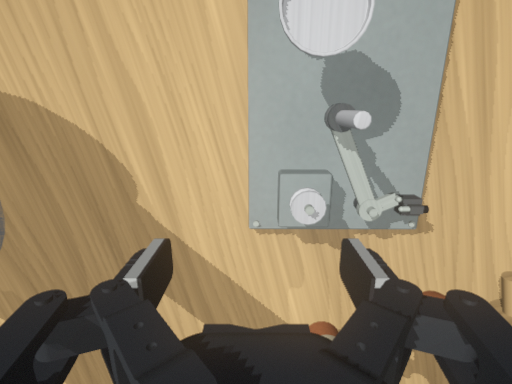

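The wrist view shows the post top at (362,120), as predicted. The dish rim spans columns 279–375 with its bottom at about row 55. Next I'll check the rim against the prediction.

```bash
python3 - <<'E'
from h import *
c=dict(np.load("w1.npz"))
for d in [(574,73.3),(574,70),(574,68)]:
    q=np.array([proj(c,[d[0]+41*np.cos(a),d[1]+41*np.sin(a),96]) for a in np.linspace(0,6.28,200)])
    print(d,q.min(0).round(1),q.max(0).round(1))
im=cv2.imread("pics/w1.png");cv2.imwrite("pics/w1c.png",cv2.resize(im[0:230,240:440],None,fx=2.5*1.04,fy=2.6))
E
```

```text
(574, 73.3) [278.  -56.2] [375.2  55. ]
(574, 70) [278.9 -51.4] [375.8  58.9]
(574, 68) [279.5 -48.6] [376.1  61.3]
```

View pics/w1c.png

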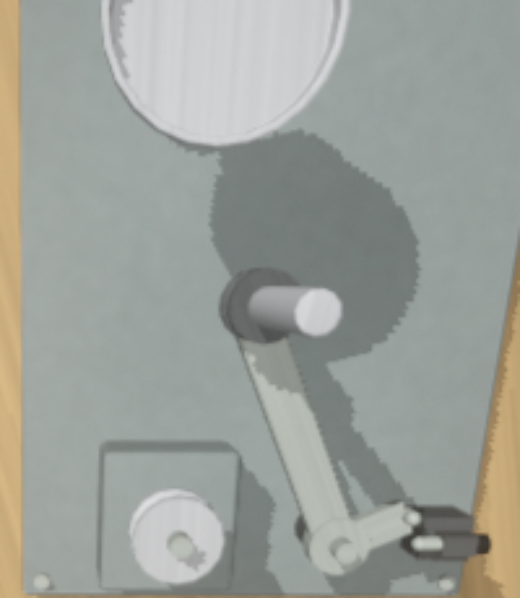

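The rim matches, giving a dish centre of about (574,72.5). Now to the jar.

Request:
{"op": "drive_tool", "data": {"rows": [[[0.05,-0.5,0,0,0,0],[0.1,-1,0,0,0,0],[0.1,-1,0,0,0,0]]]}}

```text
time_s: 3.32
eef_pos: [486.1, -166.0, 404.4]
ee_rot: [-0.001, 0.792, 0.61, 0.0]
force: [-1.2, 0.2, 0.6]
grip_width: 0.997
```

Request:
{"op": "drive_tool", "data": {"rows": [[[0.05,-0.5,0,0,0,0],[0.1,-1,0,0,0,0],[0.1,-1,0,0,0,0]]]}}

```text
time_s: 3.7
eef_pos: [496.1, -267.3, 404.1]
ee_rot: [-0.001, 0.792, 0.61, 0.0]
force: [0.4, 1.2, -0.2]
grip_width: 1.0
```

Request:
{"op": "drive_tool", "data": {"rows": [[[0.05,-0.5,0,0,0,0],[0.07,-0.92,0,0,0,0],[0.07,-0.92,0,0,0,0],[0.07,-0.92,0,0,0,0]]]}}

```text
time_s: 4.2
eef_pos: [503.6, -357.5, 404.3]
ee_rot: [-0.001, 0.792, 0.611, 0.0]
force: [-0.8, -0.1, -0.0]
grip_width: 0.998
```

```bash
python3 - <<'E'
from h import *
c=viewer.calibration("wrist");im=viewer.capture("wrist")
np.savez("w2.npz",**c);cv2.imwrite("pics/w2.png",im[:,:,::-1]);s=ctrl.sense();print(s["eef_pos"],s["time_s"])
for d in [(503.5,-356.5)]:
    q=np.array([proj(c,[d[0]+23*np.cos(a),d[1]+23*np.sin(a),85]) for a in np.linspace(0,6.28,200)])
    print(d,q.min(0).round(1),q.max(0).round(1),proj(c,[*d,85]))
E
```

```text
[ 503.5651281  -357.4340785   404.42262577] 4.25
(503.5, -356.5) [233.5 155.9] [277.8 199. ] [255.61909079 177.9044938 ]
```

View pics/w2.png

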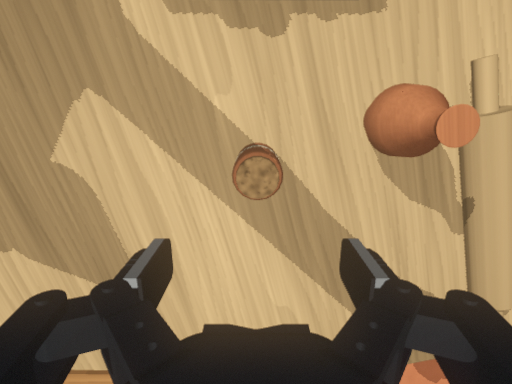

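The wrist view has the cork centre at about (258,177), so the jar is near (505.5,-357). The flask is well clear at (410,120). I'll descend to the grasp.

Request:
{"op": "drive_tool", "data": {"rows": [[[0.01,0,-0.5,0,0,0],[0.02,0,-1,0,0,0],[0.02,0,-1,0,0,0]]]}}

```text
time_s: 4.62
eef_pos: [505.5, -355.8, 301.9]
ee_rot: [-0.004, 0.791, 0.612, -0.0]
force: [-0.1, -0.4, 1.0]
grip_width: 1.001
```

Request:
{"op": "drive_tool", "data": {"rows": [[[0,0,-0.3,0,0,0],[0,0,-0.6,0,0,0],[0,0,-0.85,0,0,0],[0,0,-0.98,0,0,0],[0,0,-0.98,0,0,0],[0,0,-0.98,0,0,0]]]}}

```text
time_s: 5.38
eef_pos: [505.9, -356.0, 205.6]
ee_rot: [-0.003, 0.791, 0.612, 0.0]
force: [-0.8, 0.2, -0.5]
grip_width: 1.0
```

```bash
python3 - <<'E'
from h import *
im=viewer.capture("wrist")
cv2.imwrite("pics/w3.png",im[:,:,::-1]);s=ctrl.sense();print(s["eef_pos"],s["time_s"],s["force"])
E
```

```text
[ 505.87944774 -355.93563813  205.48267152] 5.425 [-0.80324451 -0.32402306  0.26669077]
```

View pics/w3.png

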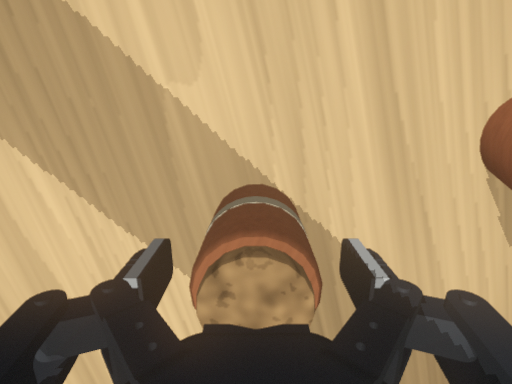

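The jar (columns 191–320) is centred between the pads. Closing.

Request:
{"op": "drive_tool", "data": {"rows": [[[0,0,0,0,0,0],[0,0,0,0,0,0],[0,0,0,0,0,0],[0,0,0,0,0,0],[0,0,0,0,0,0],[0,0,0,0,0,0]]], "fingers": -1, "force": 60}}

```text
time_s: 6.18
eef_pos: [506.0, -356.1, 206.5]
ee_rot: [-0.002, 0.791, 0.612, 0.0]
force: [-1.6, 1.7, 6.7]
grip_width: 0.644
```

Request:
{"op": "drive_tool", "data": {"rows": [[[0,0,0,0,0,0],[0,0,0.2,0,0,0],[0,0,0.5,0,0,0],[0,0,0.8,0,0,0],[0,0,1,0,0,0],[0,0,1,0,0,0]]]}}

```text
time_s: 6.92
eef_pos: [506.0, -356.1, 307.2]
ee_rot: [-0.001, 0.791, 0.612, 0.0]
force: [0.5, 1.1, -3.4]
grip_width: 0.641
```

```bash
python3 - <<'E'
from h import *
for n in("wrist","scene"):
    im=viewer.capture(n)
    if n=="scene": im=cv2.resize(im[140:300,90:310],None,fx=3.5,fy=3.5)
    cv2.imwrite(f"pics/{n}4.png",im[:,:,::-1])
s=ctrl.sense();print(s["eef_pos"],s["time_s"],s["force"],s["grip_width"],s["ee_rot"])
E
```

```text
[ 505.82133235 -355.9353809   305.09531222] 7.025 [-0.39341375 -0.48165854 -3.70073585] 0.6399790342334266 [-3.30523742e-03  7.90888379e-01  6.11951507e-01 -3.04579750e-05]
```

View pics/wrist4.png

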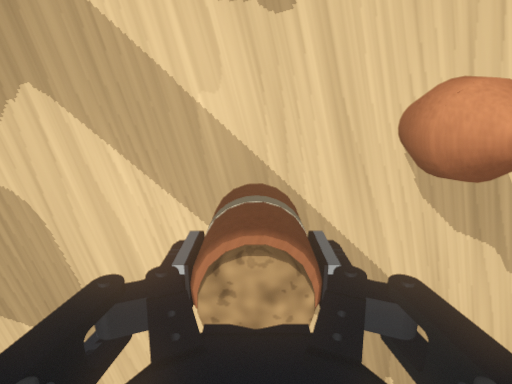

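View pics/scene4.png

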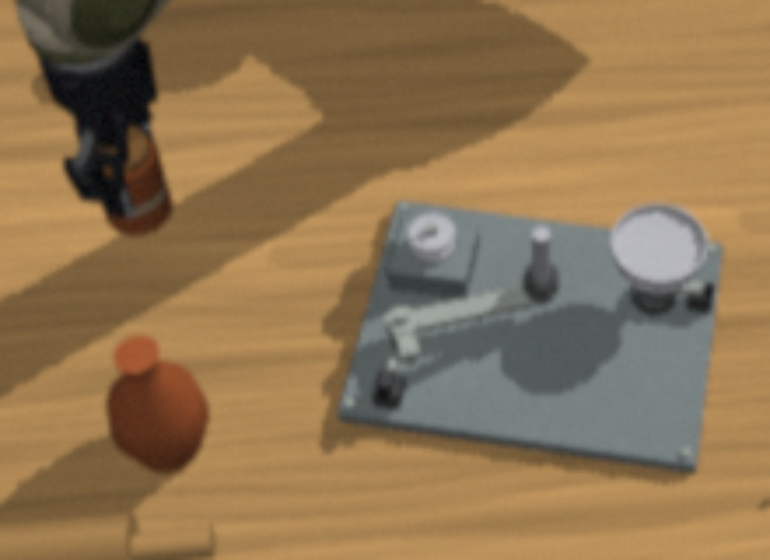

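Request:
{"op": "drive_tool", "data": {"rows": [[[0,0.1,0.2,0,0,0],[0.05,0.3,0.4,0,0,0],[0.1,0.6,0.5,0,0,0],[0.15,0.9,0.5,0,0,0],[0.15,1,0.5,0,0,0]]]}}

```text
time_s: 7.65
eef_pos: [521.3, -253.4, 356.5]
ee_rot: [-0.003, 0.79, 0.613, 0.0]
force: [-0.4, -0.2, -3.2]
grip_width: 0.646
```

Request:
{"op": "drive_tool", "data": {"rows": [[[0.05,0.3,0,0,0,0],[0.1,0.65,0,0,0,0],[0.15,1,0,0,0,0],[0.15,1,0,0,0,0]]]}}

```text
time_s: 8.15
eef_pos: [536.4, -151.4, 357.3]
ee_rot: [-0.002, 0.789, 0.614, 0.0]
force: [-0.9, -0.2, -2.9]
grip_width: 0.641
```

Request:
{"op": "drive_tool", "data": {"rows": [[[0.05,0.3,0,0,0,0],[0.1,0.65,0,0,0,0],[0.15,1,0,0,0,0],[0.15,1,0,0,0,0]]]}}

```text
time_s: 8.65
eef_pos: [551.5, -50.1, 357.7]
ee_rot: [-0.002, 0.789, 0.615, 0.001]
force: [0.3, 1.3, -3.1]
grip_width: 0.643
```

Request:
{"op": "drive_tool", "data": {"rows": [[[0.05,0.3,0,0,0,0],[0.1,0.65,0,0,0,0],[0.15,1,0,0,0,0],[0.15,1,0,0,0,0]]]}}

```text
time_s: 9.15
eef_pos: [566.7, 50.5, 357.9]
ee_rot: [-0.002, 0.788, 0.616, 0.001]
force: [-0.0, -0.4, -2.8]
grip_width: 0.644
```

Request:
{"op": "drive_tool", "data": {"rows": [[[0.05,0.12,0,0,0,0],[0.07,0.22,0,0,0,0],[0.07,0.22,-0.15,0,0,0],[0.07,0.22,-0.35,0,0,0],[0.07,0.22,-0.45,0,0,0],[0.07,0.22,-0.45,0,0,0]]]}}

```text
time_s: 9.9
eef_pos: [573.6, 72.2, 312.1]
ee_rot: [-0.003, 0.788, 0.616, 0.0]
force: [0.9, -0.1, -3.1]
grip_width: 0.643
```

```bash
python3 - <<'E'
from h import *
for n,(a,b,c,d) in {"wrist":(0,384,0,512),"scene":(150,270,200,330),"top":(130,250,180,310)}.items():
    im=viewer.capture(n)[a:b,c:d]
    if n!="wrist": im=cv2.resize(im,None,fx=5,fy=5,interpolation=2)
    cv2.imwrite(f"pics/{n}5.png",im[:,:,::-1])
s=ctrl.sense();print(s["eef_pos"],s["time_s"],s["force"],s["grip_width"],s["ee_rot"])
E
```

```text
[573.86180052  72.37453327 313.61132598] 10.05 [-0.48830467 -1.00140945 -3.3679943 ] 0.6392610403316151 [-0.00161175  0.78805608  0.61560017  0.00120156]
```

View pics/wrist5.png

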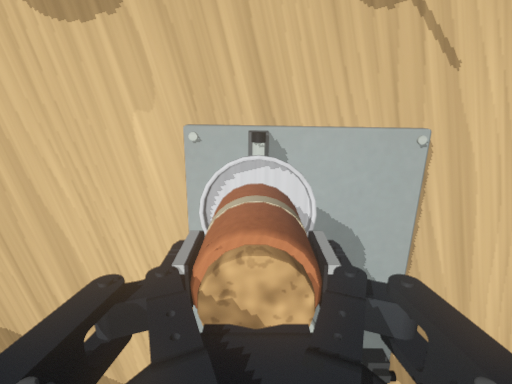

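View pics/scene5.png

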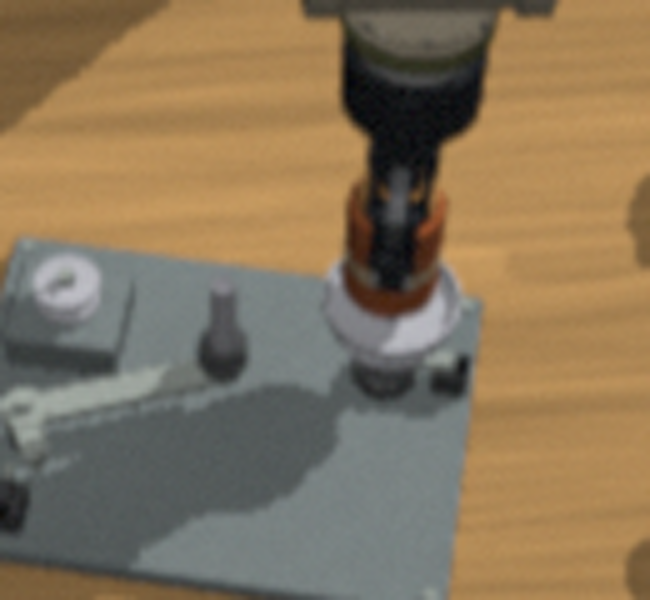

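View pics/top5.png

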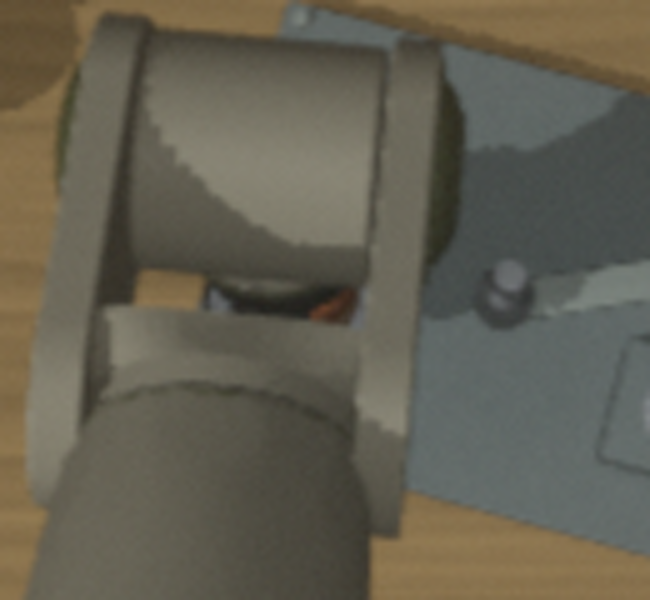

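The wrist view shows the rim at columns 200–316 with its far edge at row 157, and the jar's far bottom edge at row 184.

```bash
python3 - <<'E'
from h import *
c=viewer.calibration("wrist")
a=onz(c,258,157,96);b=onz(c,257,184.5,313.6-205.5)
th=-.259;y=np.array([-np.sin(th),np.cos(th)]);x=np.array([np.cos(th),np.sin(th)])
print("dish c",a[:2]-41*y,"jar c",b[:2]-28*y, "lr rim",(onz(c,200,208,96)+onz(c,316,208,96))[:2]/2@x, a[:2]@x,b[:2]@x)
E
```

```text
dish c [574.47375586  71.5792091 ] jar c [573.38646133  69.30171785] lr rim 537.5417647326217 536.9806488328732 536.5129167639361
```

Alignment is within about 2 mm. I'll lower and press in stages.

Request:
{"op": "drive_tool", "data": {"rows": [[[0.01,0.02,-0.05,0,0,0],[0.01,0.02,-0.1,0,0,0],[0.01,0.02,-0.15,0,0,0],[0.01,0.02,-0.18,0,0,0],[0.01,0.02,-0.22,0,0,0],[0.01,0.02,-0.22,0,0,0]]], "force": 80}}

```text
time_s: 10.8
eef_pos: [574.8, 74.4, 292.3]
ee_rot: [-0.002, 0.788, 0.616, 0.001]
force: [-4.9, 0.6, 6.4]
grip_width: 0.641
```

Contact is at about z=295. Pressing further.

Request:
{"op": "drive_tool", "data": {"rows": [[[0,0,-0.04,0,0,0],[0,0,-0.08,0,0,0],[0,0,-0.11,0,0,0],[0,0,-0.14,0,0,0],[0,0,-0.16,0,0,0],[0,0,-0.16,0,0,0]]]}}

```text
time_s: 11.55
eef_pos: [574.8, 74.5, 277.8]
ee_rot: [-0.001, 0.788, 0.616, 0.002]
force: [-5.9, 0.3, 11.9]
grip_width: 0.638
```

Request:
{"op": "drive_tool", "data": {"rows": [[[0,0,-0.02,0,0,0],[0,0,-0.03,0,0,0],[0,0,-0.04,0,0,0],[0,0,-0.04,0,0,0]]]}}

```text
time_s: 12.05
eef_pos: [574.7, 74.6, 276.4]
ee_rot: [-0.001, 0.788, 0.616, 0.002]
force: [-10.0, 0.2, 19.9]
grip_width: 0.64
```

Request:
{"op": "drive_tool", "data": {"rows": [[[0,0,-0.02,0,0,0],[0,0,-0.03,0,0,0],[0,0,-0.04,0,0,0],[0,0,-0.04,0,0,0]]]}}

```text
time_s: 12.55
eef_pos: [574.5, 74.7, 276.4]
ee_rot: [-0.0, 0.788, 0.616, 0.002]
force: [-14.6, -1.1, 30.3]
grip_width: 0.634
```

It is hard on the stop. Easing up to check that the catch holds.

Request:
{"op": "drive_tool", "data": {"rows": [[[0,0,0.02,0,0,0],[0,0,0.03,0,0,0],[0,0,0.03,0,0,0],[0,0,0.03,0,0,0]]]}}

```text
time_s: 13.05
eef_pos: [574.5, 74.6, 278.9]
ee_rot: [-0.0, 0.788, 0.616, 0.002]
force: [0.3, -0.4, -2.4]
grip_width: 0.639
```

The force is back to about the jar's weight, so the seat stayed down. Releasing.

Request:
{"op": "drive_tool", "data": {"rows": [[[0,0,-0.005,0,0,0],[0,0,-0.005,0,0,0],[0,0,-0.005,0,0,0],[0,0,-0.005,0,0,0],[0,0,-0.005,0,0,0],[0,0,-0.005,0,0,0]]], "fingers": 1}}

```text
time_s: 13.8
eef_pos: [574.5, 74.6, 278.4]
ee_rot: [-0.0, 0.788, 0.616, 0.002]
force: [-0.9, -0.3, -0.4]
grip_width: 1.003
```

```bash
python3 - <<'E'
from h import *
im=viewer.capture("wrist");cv2.imwrite("pics/w6.png",im[:,:,::-1])
s=ctrl.sense();print(s["eef_pos"],s["time_s"],s["force"],s["grip_width"],s["ee_rot"])
E
```

```text
[574.49021633  74.61358777 278.39047213] 13.85 [ 0.35888632  0.45941529 -0.72342604] 1.0037083690124136 [-3.26960856e-04  7.87824814e-01  6.15895971e-01  2.02714729e-03]
```

View pics/w6.png

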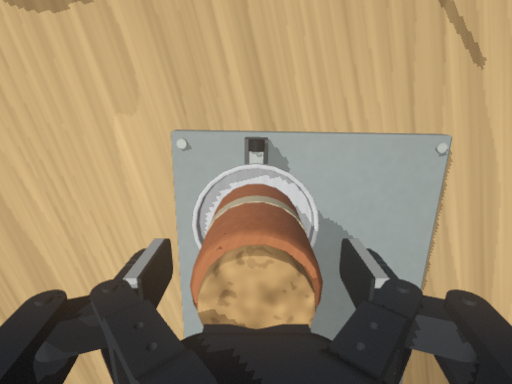

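The jar stands centred in the dish and clear of the open fingers. Retracting up and over to the post.

Request:
{"op": "drive_tool", "data": {"rows": [[[0,0,0.2,0,0,0],[0,0,0.5,0,0,0],[0,0,1,0,0,0],[0,0,1,0,0,0]]]}}

```text
time_s: 14.35
eef_pos: [574.7, 74.7, 382.2]
ee_rot: [0.002, 0.788, 0.616, 0.005]
force: [-0.3, 0.1, -1.3]
grip_width: 1.0
```

Request:
{"op": "drive_tool", "data": {"rows": [[[0.02,-0.5,0,0,0,0],[0.04,-1,0,0,0,0],[0.04,-1,0,0,0,0],[0.04,-1,0,0,0,0]]]}}

```text
time_s: 14.85
eef_pos: [578.6, -25.0, 381.5]
ee_rot: [0.002, 0.788, 0.616, 0.005]
force: [-0.8, -0.3, 0.4]
grip_width: 0.999
```

```bash
python3 - <<'E'
from h import *
c=viewer.calibration("wrist")
im=viewer.capture("wrist");cv2.imwrite("pics/w7.png",im[:,:,::-1])
im=cv2.resize(viewer.capture("scene")[150:270,180:310],None,fx=5,fy=5,interpolation=2);cv2.imwrite("pics/s7.png",im[:,:,::-1])
print(proj(c,(578.7,-26.2,125)),proj(c,(574.5,73.5,155)))
s=ctrl.sense();print(s["eef_pos"],s["time_s"],s["force"],s["grip_width"],s["ee_rot"])
E
```

```text
[253.53603501 199.39615443] [208.7508378   70.15460732]
[578.65108132 -24.38493905 381.83931596] 14.95 [-0.63309143 -0.01597609 -0.16929318] 1.0019184590011379 [0.00185429 0.78741171 0.61640735 0.00461957]
```

View pics/w7.png

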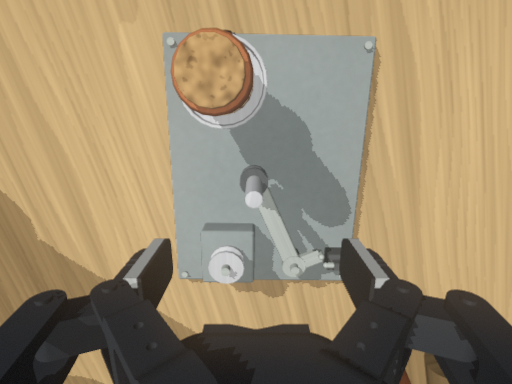

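View pics/s7.png

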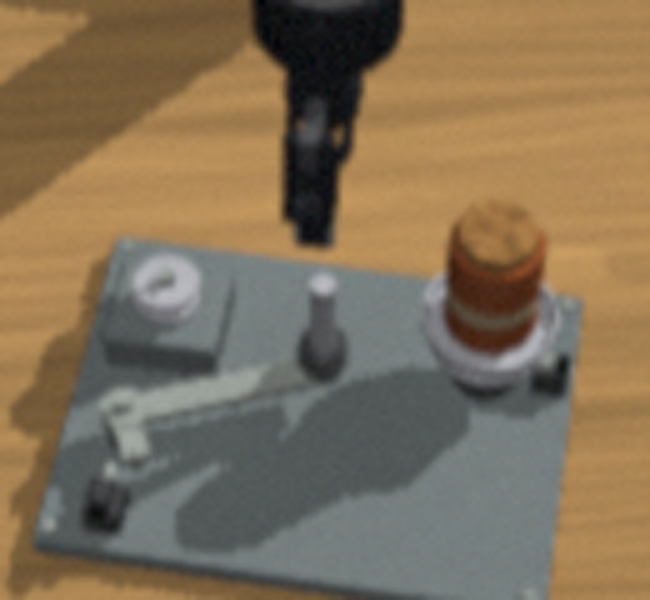

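The post is at (254,200) as predicted. The jar is upright with its cork at (211,71), and the dish is visibly lowered. Descending around the post.

Request:
{"op": "drive_tool", "data": {"rows": [[[0,-0.015,-0.3,0,0,0],[0,-0.015,-0.6,0,0,0],[0,-0.015,-0.8,0,0,0],[0,-0.015,-0.8,0,0,0]]]}}

```text
time_s: 15.45
eef_pos: [578.4, -24.9, 300.7]
ee_rot: [0.001, 0.787, 0.617, 0.004]
force: [-0.6, -0.1, -0.6]
grip_width: 1.0
```

Request:
{"op": "drive_tool", "data": {"rows": [[[0,0,-0.15,0,0,0],[0,0,-0.3,0,0,0],[0,0,-0.38,0,0,0],[0,0,-0.38,0,0,0]]]}}

```text
time_s: 15.95
eef_pos: [578.4, -24.9, 262.0]
ee_rot: [0.0, 0.787, 0.617, 0.003]
force: [0.9, 0.8, 0.4]
grip_width: 1.0
```

```bash
python3 - <<'E'
from h import *
im=viewer.capture("wrist");cv2.imwrite("pics/w8.png",im[:,:,::-1])
s=ctrl.sense();print(s["eef_pos"],s["time_s"],s["force"],s["grip_width"],s["ee_rot"])
E
```

```text
[578.51430293 -24.96011765 262.62001137] 16.0 [-0.78079759 -0.02868484  0.97439445] 0.9972537712889413 [6.51866659e-04 7.87032215e-01 6.16900058e-01 3.76659147e-03]
```

View pics/w8.png

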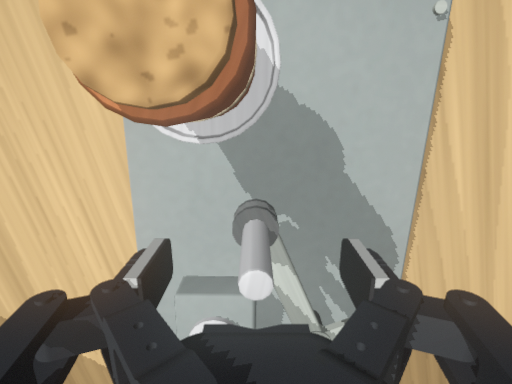

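The post is centred between the pads at about column 255. I'll grip it and swing it along the arc.

Request:
{"op": "drive_tool", "data": {"rows": [[[0,0,0,0,0,0],[0,0,0,0,0,0],[0,0,0,0,0,0],[0,0,0,0,0,0],[0,0,0,0,0,0],[0,0,0,0,0,0],[0,0,0,0,0,0],[0,0,0,0,0,0]]], "fingers": -1, "force": 60}}

```text
time_s: 17.0
eef_pos: [578.4, -24.9, 262.8]
ee_rot: [0.0, 0.787, 0.617, 0.004]
force: [-4.9, 0.5, 5.5]
grip_width: 0.168
```

Request:
{"op": "drive_tool", "data": {"rows": [[[0.06,0.005,0,0,0,0],[0.12,0.01,0,0,0,0],[0.18,0.015,0,0,0,0],[0.24,0.015,0,0,0,0],[0.3,0.01,0,0,0,0],[0.36,0.005,0,0,0,0],[0.42,-0.005,0,0,0,0],[0.48,-0.015,0,0,0,0],[0.48,-0.015,0,0,0,0]]]}}

```text
time_s: 18.12
eef_pos: [626.0, -24.4, 262.8]
ee_rot: [-0.003, 0.787, 0.617, 0.004]
force: [-9.0, 14.5, 9.3]
grip_width: 0.171
```

Request:
{"op": "drive_tool", "data": {"rows": [[[0.05,-0.015,0,0,0,0],[0.1,-0.03,0,0,0,0],[0.15,-0.045,0,0,0,0],[0.2,-0.06,0,0,0,0],[0.25,-0.08,0,0,0,0],[0.29,-0.1,0,0,0,0],[0.29,-0.1,0,0,0,0],[0.29,-0.1,0,0,0,0]]]}}

```text
time_s: 19.12
eef_pos: [654.4, -32.8, 262.7]
ee_rot: [-0.005, 0.787, 0.617, 0.003]
force: [-11.3, 11.0, 9.1]
grip_width: 0.175
```

```bash
python3 - <<'E'
from h import *
c=viewer.calibration("wrist")
im=viewer.capture("wrist");cv2.imwrite("pics/w9.png",im[:,:,::-1])
im=cv2.resize(viewer.capture("scene")[150:290,170:320],None,fx=4,fy=4,interpolation=2);cv2.imwrite("pics/s9.png",im[:,:,::-1])
cv2.imwrite("pics/t9.png",viewer.capture("top")[:,:,::-1])
s=ctrl.sense();print(s["eef_pos"],s["time_s"],s["force"],s["grip_width"],s["ee_rot"])
v=s["eef_pos"][:2]-[598.8,-145.4];v0=np.array([578.6,-26.2])-[598.8,-145.4];print(np.hypot(*v),np.arctan2(v0[1],v0[0])-np.arctan2(v[1],v[0]))
E
```

```text
[654.34637627 -32.83402403 262.70652966] 19.275 [-12.26617267   9.7638735    7.91357387] 0.1689842616370194 [-0.0051942   0.78715905  0.61671881  0.00339851]
125.52489340120269 0.6262671397537591
```

View pics/w9.png

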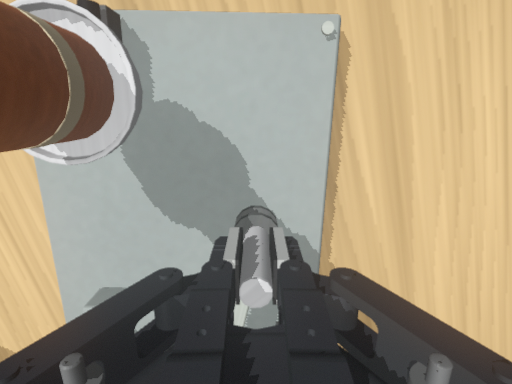

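View pics/s9.png

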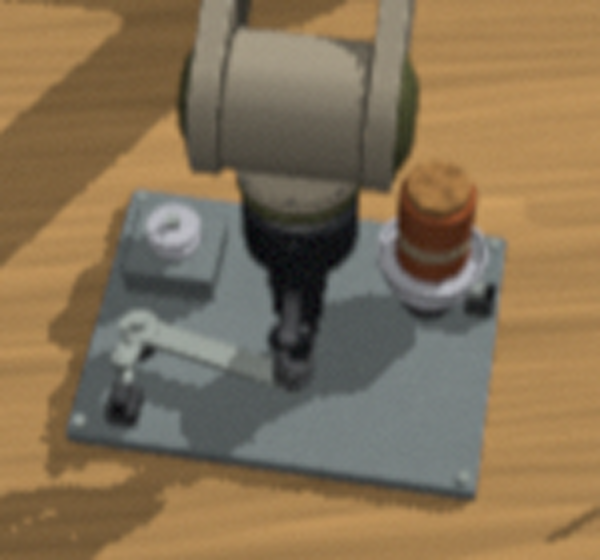

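View pics/t9.png

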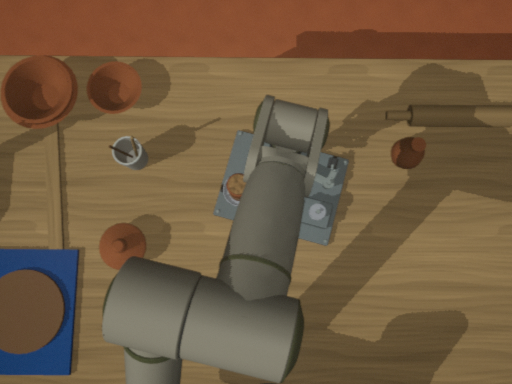

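The estimated tensioner angle is about 0.63 rad. The jar is upright and clear, and the pots are unmoved. I'll relieve the side force a little and hold.

Request:
{"op": "drive_tool", "data": {"rows": [[[0.01,-0.015,0,0,0,0],[0.01,-0.03,0,0,0,0],[0.01,-0.03,0,0,0,0],[0.01,-0.03,0,0,0,0],[0.01,-0.03,0,0,0,0],[0.01,-0.03,0,0,0,0]]]}}

```text
time_s: 20.02
eef_pos: [654.8, -33.7, 262.8]
ee_rot: [-0.008, 0.787, 0.617, 0.004]
force: [-8.6, 14.0, 6.9]
grip_width: 0.17
```

```bash
python3 - <<'E'
from h import *
im=viewer.capture("wrist");cv2.imwrite("pics/w10.png",im[:,:,::-1])
t0=cv2.imread("pics/top0.png");t=viewer.capture("top")[:,:,::-1]
T=viewer.calibration("top")
def blob(im,b):
    a,b_,c,d=b;h=cv2.cvtColor(np.ascontiguousarray(im[a:b_,c:d]),cv2.COLOR_BGR2HSV)
    m=((h[...,0]<9)&(h[...,1]>110)).astype(np.uint8);mm=cv2.moments(m,True);return mm["m10"]/mm["m00"],mm["m01"]/mm["m00"]
for n,b in [("tureen",(215,280,85,155)),("flask",(125,180,380,440))]: print(n,blob(t0,b),blob(t,b))
print("beaker diff",cv2.absdiff(t0[125:180,100:155],np.ascontiguousarray(t[125:180,100:155])).max())
s=ctrl.sense();print(s["eef_pos"],s["time_s"],s["force"],s["grip_width"])
v=s["eef_pos"][:2]-[598.8,-145.4];v0=np.array([578.6,-26.2])-[598.8,-145.4];print(np.hypot(*v),np.arctan2(v0[1],v0[0])-np.arctan2(v[1],v[0]))
E
```

```text
Traceback (most recent call last):
ZeroDivisionError: float division by zero
```

View pics/w10.png

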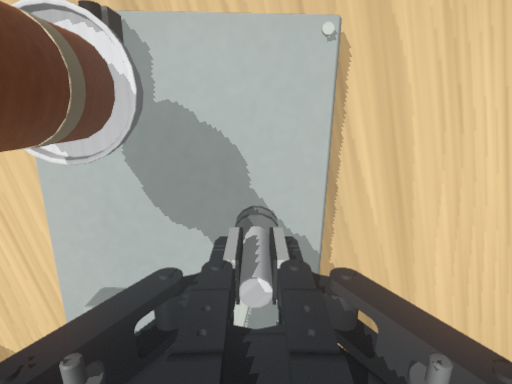

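```bash
python3 - <<'E'
from h import *
t0=cv2.imread("pics/top0.png");t=np.ascontiguousarray(viewer.capture("top")[:,:,::-1])
for n,(a,b,c,d) in {"tureen":(220,275,92,155),"flask":(130,175,385,432),"beaker":(130,175,108,150)}.items():
    A=t0[a:b,c:d];B=t[a:b,c:d]
    print(n,cv2.phaseCorrelate(np.float32(cv2.cvtColor(A,6)),np.float32(cv2.cvtColor(B,6))),cv2.absdiff(A,B).mean())
s=ctrl.sense();print(s["eef_pos"],s["time_s"],s["force"],s["grip_width"],np.abs(s["dq"]).max())
E
```

```text
tureen ((-0.1961565102186995, 0.1722213940497923), 0.5430001194278399) 9.565464165464165
flask ((-0.06360262378456127, 0.28824097073075094), 0.871373094231994) 10.926083530338849
beaker ((0.47781470560156336, 0.5149942624353478), 0.9508487762639553) 5.561552028218695
[654.84363156 -33.65477342 262.76140853] 20.175 [-9.29996833 14.52677357  6.8406822 ] 0.16994257007092126 0.0017734319633846364
```

The pots are unmoved to within half a pixel, and the hold is steady. Handing in.

```bash
python3 -c "
from rig import ctrl
print(ctrl.finish_job())"
```

```text
the job is handed in; nothing more can be done
None
```

The job is handed in at about 20 s of the 54 s. The jar stands in the dish on its catch, and the gripper is holding the tensioner arm back by its post. No verdict was reported.

**Jar:** I gripped it from above, set it in the dish and pressed to the bottom stop at about 30 N. When I eased up, the force fell back to the jar's weight, so the catch is holding. After I let go, the pictures showed the jar upright in the lowered dish, within about 2–3 mm of its centre and clear of the fingers.

**Tensioner:** I gripped the post and swung it back along its arc. At hand-in the arm was still, with about 17 N sideways at the tool. From my measured hinge position the angle is about 0.63 rad; I could not read it directly.

**Pots:** The last top picture shows shifts of 0.7 pixel or less for all three, roughly 2 mm or less, with lighting and shadow differences.

**Checks that disagreed or failed:**
- **Swing radius:** The held post came out about 4–5 mm farther from the hinge than it should be. That is probably error in my hinge position, about 0.03 rad in the angle, so it is still well within range.
- **Side force:** Of the 17 N, about 14 N is along y, much of it across the push rather than along it. One small corrective move did not reduce it.
- **Colour check:** My first colour-based check on the pots failed on its mask, so I compared the pictures by image correlation instead.

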